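# Light-check a returned glass filter

## Robot

A 6-joint arm with a two-finger parallel gripper is mounted at the origin on the work surface. World frame = base frame: x ahead of the robot, y to its left, z up, the work surface at z = 0. Lengths are in m, angles in rad, forces in N, time in s.
With the tool pointing down it reaches from about 0.275 to 0.825 m from the base axis. Payload 4.9 kg.
Tool frame: the origin (TCP) lies at the very end of the fingers, on their centre line; the grasp point (between the pads) lies 19 mm behind it; z points along the fingers, y is the line along which they close (so a half turn about z gives the same grasp; the last joint's range is limited). The gripper opens to 85 mm and grips with 20 to 120 N. Pads are 22 mm wide; open, the fingers measure 114 mm over their backs; the gripper's body (76 mm by 85 mm) begins 54 mm behind the grasp point. The pads swing forward as they close: fully open they stand 13 mm farther back than shut.
Start: joints at [1.013, 0.326, -0.193, 1.052, 0, 1.437], TCP at [0.226, 0.501, 0.231] pointing down, gripper open.
Joint ranges: [-2.65, 2.65], [-0.97, 1.79], [-1.3, 1.35], [-1.93, 2.1], [-1.47, 1.37], [-3.14, 3.14]. Speed limits (rad/s): [2.57, 2.57, 3.14, 3.14, 3.14, 3.14].

## Interface

Orientations are given as a unit quaternion [x, y, z, w].
In Python, from cell import telemetry, vision, r, spotter gives the robot as it stands.
- The arm moves only by the tool move_arm, never from a script. Its argument "deltas" is text: rows parted by semicolons, each of 7 numbers parted by spaces: the shift along the tool's x, y, z in cm, then the turn, a rotation vector about the tool's x, y, z in degrees, then the opening in per cent of the stroke, from 0 (shut) to 100 (fully open). A call has 1 to 20 rows; each row is the pose to reach, as a shift and turn from the pose commanded when the call began, along the tool's axes at that moment; what a row does not reach only later rows make up. A row lasts 1/12 s, in which the tool goes at most 41.7 mm and 7.16 degrees, less where a joint would pass 70% of its speed; a pose out of reach is approached as far as the arm can. A call with a gripper value outside its range is refused whole. The fingers move at their own pace and stop on an object; the grip force is fixed at half the most. Time passes only in rows, so rows that repeat a pose let the fingers close. It gives the time, the measured TCP pose, the force, the opening and the grip force at its end, in the units of the state.
- telemetry.sense(): the state, without advancing time (a new reading comes with each control period).
- vision.capture(name): name is "side" or "top" or "wrist"; returns the picture (480x640x3 uint8, red, green, blue); there is no depth.
- vision.camera_model(name): a dict with "intrinsics" (3x3 intrinsics, pixels), "k1" (the pictures are not rectified: a ray, as slopes to the right and down, at radius r is drawn at 1 + k1 r^2 times it, then the intrinsics apply), "camera_from_world" (4x4, takes a point from world to camera coordinates). Camera axes: x right, y down, z forward; pixel columns grow to the right and rows downward; lengths in m; the calibration is good to about 2 mm. A picture is of the moment at which its call begins: read the wrist's pose just before it. camera_model takes no time and is no camera call; for the wrist camera it gives the pose at the moment of the call.
- r.sign_off(): hands the job in; it is judged then, once.
Trained networks look in the newest picture that a camera, given by its name, has taken for a name from the list of things; names that differ only in an ending like _2 or _b are one class to them, and where a whole thing is asked for, a point or a joint stands for the part that bears it (a point fixed in the world has none). Each returns a list of dicts, best first, with "conf" (0 to 1); they miss things now and then, are a little off and sometimes report something else, mostly with a low value. They report only what shows in the picture. A call takes as long as a camera call. They do not tell look-alikes from the thing itself.
- spotter.look_for(target, camera): "at" ([x, y, z] in m, in world coordinates, good to about 4 mm: the middle of the surface that is visible of it).
- spotter.cut_out(target, camera): "mask" (480x640 bool, what is visible of it).
- spotter.mark_of(target, camera): "at" ([x, y, z] in m, in world coordinates, good to about 4 mm: a listed point, or the origin of a listed thing).
The state is a dict: "time_s": time; "q": joint angles; "qvel": joint speeds; "effort": joint torques, N m; "tcp_pos": TCP position; "tool_rot": TCP orientation; "wrist_force": force on the tool from outside, world axes, zero at the start; "ft_torque": the same for the moment, N m; "grip_width": finger opening in m; "finger_force": force on a finger pad.
Only numpy, scipy, OpenCV 4.12 (cv2) and the standard library are available. Lean on these libraries where they do the work, as an engineer would, in place of code of your own. Each camera call takes 0.05 s, during which the arm holds its last target. There are 200 camera calls.

## Task

Check in the returned green glass filter: slide it flat along the counter onto the round lit window of the light-check station until it just nudges the sprung green felt stop back, and leave it lying centred on the window. It is delicate, so only push it lightly from the side (never more than about 8 N): do not pinch, lift, tip or ram it. Then turn the red middle dimmer knob clockwise until its white pointer lines up with the white dot, without touching the grey knobs on either side, and leave the ring, viewer and eyecup where they are.

Things in the scene. Friction and masses are not known exactly. Their poses are not given: they have to be found in the camera images.
- filter: Loose round green glass filter in a steel rim, lying flat on the counter: 100 mm in diameter, 16 mm thick, 80 to 170 g. Origin at the centre of its underside, z up. It slides on the counter with 0.4 to 1.2 N of push; the glass must not feel more than 8 N from the robot or from the station.
- station: Light-check station fixed to the counter, turned by up to 0.25 rad. Its origin is the centre of the round lit window, z = 0 at the counter. The window (104 mm across, in a black surround 150 x 145 mm) is flush: things slide straight onto it, from the station's +y side. Towards the station's -y follow the felt stop and a dark panel 240 (x) x 100 (y) x 25 mm high, centred 165 mm from the window's centre, with three knobs in a row along the station's x, 74 mm apart.
- window (a point): Centre of the lit window on the counter surface: where the filter's centre belongs. Axes as the station's.
- stop_face (a point): Middle of the felt face of the stop, 13 mm above the counter. The stop is a green-faced bar 110 mm long (station x), its top 22 mm and underside 4 mm above the counter. Untouched, its face lies 50 mm from the window's centre towards the station's -y, so that a centred filter just touches it.
- stop (a joint): How far the sprung stop is pushed back (towards the station's -y), m: 0 untouched, 0.018 against its hard end. Spring 250 N/m, so 4.5 N at the hard end; it comes back when released and may push the filter back a little.
- dimmer (a joint): Angle of the red middle knob, rad; grows clockwise seen from above, turns stiffly enough to stay where it is left (about 0.03 N m), range -0.2 to 2.6. It starts between 0 and 0.4; at 1.3 its white pointer points at the white dot.
- dimmer_grip (a point): On the red knob's vertical axis, at the height to grip, 52 mm above the counter. The knob is an upright bar 42 mm long and 14 mm thick, from 31 to 61 mm above the counter, on a 42 mm disc whose top is 31 mm above the counter. The point's x axis runs along the bar towards the white pointer end and turns with the knob; grip across its y axis.
- mark (a point): White dot, 10 mm across, on the panel, 36 mm from the red knob's axis.
- dial_far: Grey neighbour knob, same shape as the red one, 74 mm from it towards the station's +x, at any angle; 25 mm above the counter at its origin on its axis, 61 mm at its top. Not to be touched.
- dial_near: Grey neighbour knob, same shape, 74 mm from the red one towards the station's -x. Not to be touched.
- brass_ring: Heavy brass lens mount ring lying flat, 90 mm outside, 62 mm inside, 22 mm high, origin at the centre of its underside. Bystander.
- slide_viewer: Cream plastic slide viewer, 75 (x) x 100 (y) x 42 mm high, origin at the centre of its underside. Bystander.
- eyecup: Black rubber eyecup standing on its narrow end, 64 mm across, 30 mm high, origin at the centre of its underside. Bystander.
Not all that is in view belongs to the job. Of the things like the filter, leave any that is black, blue or purple; of the rest the larger one is meant.

How it is judged:
On the way, in this order (a step that is already met when the one before it is completed fails the run):
1. the filter lies on the window and has nudged the felt stop back by at least 1.5 mm (value of joint stop above 0.0015 m and horizontal distance between filter and window below 0.022 m), for 0.1 s.
2. the red knob's pointer is at the dot (within 0.13 rad) with the filter on the window (value of joint dimmer between 1.17 and 1.43 rad and horizontal distance between filter and window below 0.012 m), for 0.2 s.
At the end, for the whole second after the job is handed in: The filter lies flat and at rest with its centre within 12 mm of the window's centre, and the red knob stands at 1.3 rad (pointer at the dot) within 0.13 rad (all of step 2 and height (world z) of filter below 0.004 m and angle between filter's own z axis and vertical below 0.05 rad and linear speed of filter below 0.01 m/s); the robot touches nothing.
It fails at once if the robot presses, pushes or pinches the filter with more than 8 N (contact force between filter and the fingers above 8 N or contact force between filter and the arm above 8 N).
It fails at once if the filter is rammed against the station or its stop with more than 8 N (contact force between filter and station above 8 N).
It fails at once if the filter is lifted by more than 8 mm or tipped by more than 0.15 rad (height (world z) of filter above 0.008 m or angle between filter's own z axis and vertical above 0.15 rad).
It fails at once if a grey neighbour knob is touched (over 0.3 N) (contact force between any of dial_far, dial_near and anything else above 0.3 N).
It fails at once if the ring, the viewer or the eyecup is moved by more than 8 mm (distance of any of brass_ring, slide_viewer, eyecup from where it was at the start of the episode above 0.008 m).
It also fails if it takes over 53 s, if anything falls off the work surface, if the arm or the gripper's body presses on something with over 40 N, if the wrist force passes 120 N, or if a joint passes its speed limit or range.

## Working session

There is one attempt and no reset: what is moved stays moved. The work goes in short steps, Python scripts to look and compute and a tool call to move; the robot and the scene stay as the last step left them, time stands still between calls to the robot, and variables do not carry over. Pictures are saved under pics/ and viewed, at most 10 in all, crops included, and the job is handed in when it is done.

Besides the shell and the picture viewer there is one more tool, called after ">>>" as a command line: name --argument value ..., lists and objects as JSON in quotes. move_arm: Moves the arm, as the interface text tells. Its arguments: {"type":"object","properties":{"deltas":{"type":"string"}},"required":["deltas"]}

```bash
mkdir -p pics; ls; cat > h.py <<'E'
import numpy as np, cv2
from cell import telemetry, vision, r, spotter
def save(img,name,crop=None,scale=1):
    if crop: x0,y0,x1,y1=crop; img=img[y0:y1,x0:x1]
    img=cv2.resize(img,None,fx=scale,fy=scale,interpolation=cv2.INTER_CUBIC) if scale!=1 else img
    cv2.imwrite('pics/'+name+'.png',img[...,::-1])
def px2w(cam,u,v,z,M=None):
    M=M or vision.camera_model(cam); K=np.array(M['intrinsics']); T=np.array(M['camera_from_world'])
    p=cv2.undistortPoints(np.array([[[u,v]]],float),K,np.array([M['k1'],0,0,0.]))[0,0]
    # exact per doc: distorted = r*(1+k1 r^2)
    d=T[:3,:3].T@np.array([p[0],p[1],1]); c=-T[:3,:3].T@T[:3,3]
    return c+d*(z-c[2])/d[2]
def w2px(cam,P,M=None):
    M=M or vision.camera_model(cam); T=np.array(M['camera_from_world']); K=np.array(M['intrinsics'])
    rv=cv2.Rodrigues(T[:3,:3])[0]
    return cv2.projectPoints(np.array(P,float).reshape(-1,1,3),rv,T[:3,3],K,np.array([M['k1'],0,0,0.]))[0][:,0]
E
python3 - <<'E'
from h import *
s=telemetry.sense(); print({k:np.round(v,3) for k,v in s.items()})
a=vision.capture('top'); b=vision.capture('side')
save(np.hstack([a,b]),'both',scale=0.625)
save(a,'top')
for t in ['filter','station','window','stop_face','dimmer_grip','mark','dial_far','dial_near','brass_ring','slide_viewer','eyecup']:
    for c in ['top','side']:
        o=spotter.mark_of(t,c)
        print(t,c,[(np.round(x['at'],3).tolist(),round(x['conf'],2),np.round(w2px(c,x['at'])[0]).tolist()) for x in o[:4]])
E
```

```text
pics
{'time_s': np.float64(0.0), 'q': array([ 1.013,  0.327, -0.194,  1.052, -0.   ,  1.437]), 'qvel': array([ 0.002,  0.   ,  0.003, -0.   , -0.002, -0.001]), 'effort': array([ 1.0000e-03, -4.4340e+01,  2.6244e+01,  1.5000e-02, -0.0000e+00,
       -0.0000e+00]), 'tcp_pos': array([0.226, 0.501, 0.23 ]), 'tool_rot': array([ 0.21 ,  0.978, -0.001, -0.   ]), 'wrist_force': array([0.578, 0.149, 0.764]), 'ft_torque': array([0.009, 0.052, 0.059]), 'finger_force': np.float64(0.0), 'grip_width': np.float64(0.085)}
filter top [([0.556, 0.357, 0.002], 0.92, [137.0, 275.0]), ([0.386, 0.116, 0.003], 0.91, [249.0, 353.0]), ([0.442, 0.235, 0.001], 0.88, [194.0, 327.0]), ([0.577, 0.192, 0.003], 0.87, [214.0, 264.0])]
filter side [([0.388, 0.114, -0.002], 0.81, [212.0, 215.0]), ([0.577, 0.193, -0.003], 0.66, [297.0, 193.0]), ([0.561, 0.354, -0.004], 0.63, [290.0, 153.0]), ([0.443, 0.23, -0.0], 0.61, [240.0, 182.0])]
station top [([0.56, -0.013, -0.0], 0.88, [308.0, 270.0])]
station side [([0.562, -0.011, 0.003], 0.78, [289.0, 253.0]), ([0.556, -0.209, 0.028], 0.25, [285.0, 321.0])]
window top [([0.5
[... 641 characters left out ...]
27.0]), ([0.562, -0.011, 0.0], 0.51, [289.0, 254.0]), ([0.78, 0.248, 0.004], 0.43, [381.0, 176.0])]
dial_near top [([0.486, -0.169, 0.025], 0.71, [383.0, 304.0])]
dial_near side [([0.487, -0.172, 0.025], 0.75, [249.0, 307.0])]
brass_ring top [([0.484, -0.371, 0.002], 0.84, [474.0, 303.0])]
brass_ring side [([0.482, -0.364, -0.001], 0.95, [240.0, 405.0])]
slide_viewer top [([0.791, 0.071, -0.003], 0.84, [270.0, 167.0])]
slide_viewer side [([0.789, 0.069, -0.0], 0.89, [393.0, 228.0]), ([0.574, 0.194, -0.005], 0.59, [295.0, 193.0]), ([0.566, -0.176, 0.056], 0.19, [291.0, 297.0])]
eyecup top [([0.781, 0.25, 0.005], 0.61, [187.0, 171.0])]
eyecup side [([0.78, 0.251, 0.002], 0.92, [381.0, 176.0])]
```

View pics/top.png

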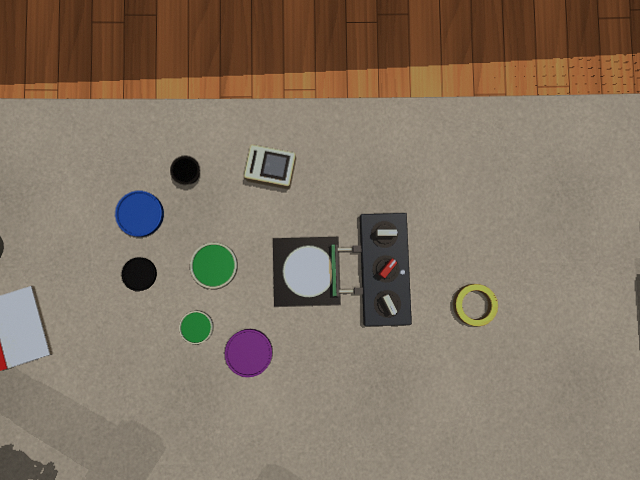

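The top view shows five flat discs that could be the filter: large green (214,266), small green (196,327), purple (249,352), blue (139,214) and black (139,274). The large green one fits, because blue, purple and black are ruled out and it is the larger of the two greens. I'll confirm it in a crop while refining the geometry.

```bash
python3 - <<'E'
from h import *
a=vision.capture('top'); M=vision.camera_model('top')
save(a,'crop',(170,190,430,370),3)
hsv=cv2.cvtColor(a,cv2.COLOR_RGB2HSV)
def blobs(m,z,name,mn=60):
    n,l,st,c=cv2.connectedComponentsWithStats(m.astype(np.uint8))
    for i in range(1,n):
        if st[i,4]<mn: continue
        cs,_=cv2.findContours((l==i).astype(np.uint8),cv2.RETR_EXTERNAL,cv2.CHAIN_APPROX_NONE)
        k=max(cs,key=cv2.contourArea)[:,0]
        w=np.array([px2w('top',u,v,z,M)[:2] for u,v in k],np.float32)
        (cx,cy),(d1,d2),ang=cv2.minAreaRect(w)
        print(name,np.round(c[i]),st[i,4],'centre',round(cx,4),round(cy,4),'size',round(d1,3),round(d2,3),'ang',round(ang,1))
h,s,v=[hsv[...,i].astype(int) for i in range(3)]
blobs((h>50)&(h<75)&(s>120)&(v>50),0.016,'green')
win=(v>170)&(s<60); win[:,:260]=0; win[:,350:]=0; win[:200]=0
blobs(win,0,'window')
d=(v<70); d[:,:255]=0; d[:200]=0
blobs(d&(np.arange(640)<355),0,'surround',300)
blobs(d&(np.arange(640)>355),0.025,'panel',300)
red=((h<8)|(h>172))&(s>150)&(v>90)
red[:, :360]=0;red[:,:360]=0;red[:230]=0;red[310:]=0
blobs(red,0.061,'red',20)
E
```

```text
green [213. 265.] 1331 centre 0.5739 0.191 size 0.085 0.086 ang 89.3
green [195. 327.] 690 centre 0.4434 0.2267 size 0.061 0.06 ang 45.1
window [307. 271.] 1871 centre 0.5599 -0.0087 size 0.098 0.107 ang 89.6
surround [299. 272.] 2045 centre 0.5588 -0.0076 size 0.148 0.145 ang 0.9
panel [384. 270.] 4913 centre 0.5609 -0.1713 size 0.239 0.111 ang 1.1
red [387. 269.] 113 centre 0.5615 -0.177 size 0.014 0.041 ang 49.5
```

View pics/crop.png

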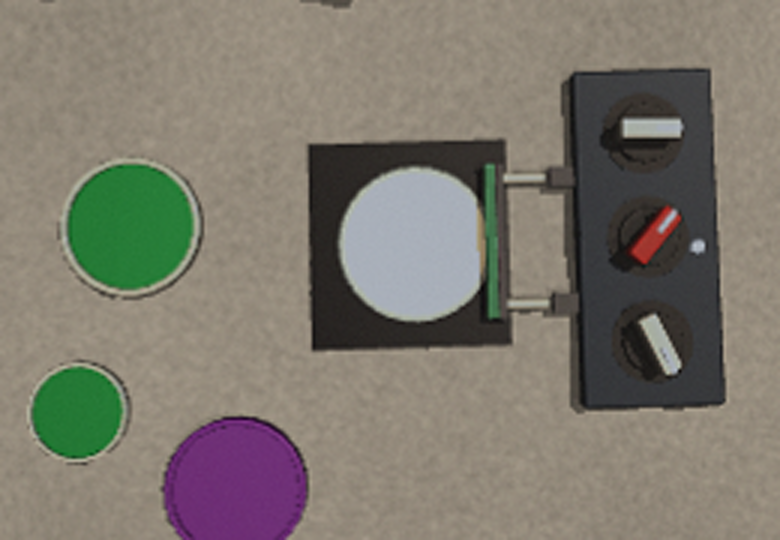

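The crop confirms it: the large green disc with the steel rim at (214,266) is the filter. Red knob's pointer is at about (396,261), up-right, and the white dot is at (402,272). I'll push with half-open fingers, so there are two contact points.

```bash
cat >> h.py <<'E'
from scipy.spatial.transform import Rotation as R
def delta(P,angx_deg):
    """print tool-axis shift (cm) and tool-z turn (deg) from the present pose to TCP P, tool down, tool x at world angle angx_deg"""
    s=telemetry.sense(); A=R.from_quat(s['tool_rot']); c,k=np.cos(np.radians(angx_deg)),np.sin(np.radians(angx_deg))
    B=R.from_matrix(np.array([[c,k,0],[k,-c,0],[0,0,-1]]))
    print('cm',np.round(A.inv().apply(np.array(P)-s['tcp_pos'])*100,2),'deg',np.round((A.inv()*B).as_rotvec(degrees=True),2),'t',s['time_s'])
E
python3 - <<'E'
from h import *
delta([.580,.267,.10],85.9)
s=telemetry.sense();print(s['tcp_pos'])
E
```

```text
cm [-41.89  -6.81  13.13] deg [ 0.   -0.   69.82] t 1.25
[0.22615887 0.5013722  0.23130121]
```

>>> move_arm --deltas "-41.9 -6.8 13.1 0 0 69.8 50; -41.9 -6.8 13.1 0 0 69.8 50; -41.9 -6.8 13.1 0 0 69.8 50; -41.9 -6.8 13.1 0 0 69.8 50; -41.9 -6.8 13.1 0 0 69.8 50; -41.9 -6.8 13.1 0 0 69.8 50; -41.9 -6.8 13.1 0 0 69.8 50; -41.9 -6.8 13.1 0 0 69.8 50; -41.9 -6.8 13.1 0 0 69.8 50; -41.9 -6.8 13.1 0 0 69.8 50; -41.9 -6.8 13.1 0 0 69.8 50; -41.9 -6.8 13.1 0 0 69.8 50; -41.9 -6.8 13.1 0 0 69.8 50; -41.9 -6.8 13.1 0 0 69.8 50; -41.9 -6.8 13.1 0 0 69.8 50"

```text
time_s: 2.5
tcp_pos: [0.5793, 0.2679, 0.1007]
tool_rot: [0.731, 0.682, 0.0, -0.0]
wrist_force: [0.3, -0.0, -0.2]
grip_width: 0.0425
finger_force: 0.0
```

```bash
python3 - <<'E'
from h import *
a=vision.capture('wrist'); M=vision.camera_model('wrist'); save(a,'wrist1')
for t in ['filter','window','stop_face','mark']:
    print(t,[(np.round(x['at'],4).tolist(),round(x['conf'],2)) for x in spotter.mark_of(t,'wrist')[:2]])
o=spotter.cut_out('filter','wrist')
if o:
    m=o[0]['mask'].astype(np.uint8); cs,_=cv2.findContours(m,cv2.RETR_EXTERNAL,2); k=max(cs,key=cv2.contourArea)[:,0]
    w=np.array([px2w('wrist',u,v,.016,M)[:2] for u,v in k],np.float32); print(k.min(0),k.max(0),cv2.minEnclosingCircle(w))
delta([.5787,.2679,.005],85.9)
E
```

```text
filter [([0.69, 0.3543, -0.0018], 0.95), ([0.5602, 0.3516, 0.0023], 0.94)]
window []
stop_face []
mark []
[ 70 262] [181 364] ((0.4490843117237091, 0.2357693314552307), 0.03716808184981346)
cm [ 0.01 -0.12  9.57] deg [ 0.03 -0.01  0.08] t 2.8
```

View pics/wrist1.png

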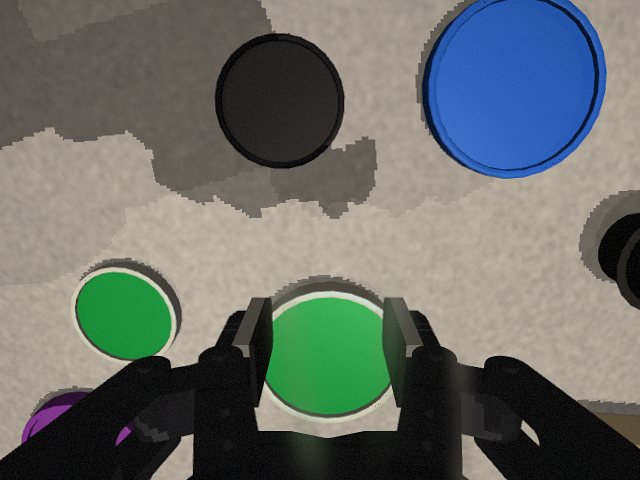

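The wrist view shows the filter centred between the fingers, at about (330,354). I'll compute its centre from the top and bottom rim points, (329,291) and (329,421).

```bash
python3 - <<'E'
from h import *
a=px2w('wrist',329,291,.016);b=px2w('wrist',329,421,.016);print(a,b,(a+b)/2,np.linalg.norm(a-b))
print(w2px('wrist',[[.5795,.2679,.03]]))
E
```

```text
[0.57854136 0.24329155 0.016     ] [0.57198032 0.14702059 0.016     ] [0.57526084 0.19515607 0.016     ] 0.0964942768149041
[[327.83888529 260.18648485]]
```

>>> move_arm --deltas "0 -0.1 4 0 0 0 50; 0 -0.1 7 0 0 0 50; 0 -0.1 8.5 0 0 0 50; 0 -0.1 9 0 0 0 50; 0 -0.1 9.4 0 0 0 50; 0 -0.1 9.5 0 0 0 50; 0 -0.1 9.5 0 0 0 50"

```text
time_s: 3.38
tcp_pos: [0.5801, 0.2675, 0.0064]
tool_rot: [0.732, 0.682, 0.001, 0.0]
wrist_force: [-0.3, -0.2, -0.5]
grip_width: 0.0428
finger_force: 0.0
```

>>> move_arm --deltas "-0.2 0 0.1 0 0 0 50; -0.5 0 0.1 0 0 0 50; -0.8 0 0.1 0 0 0 50; -1.1 0 0.1 0 0 0 50; -1.4 0 0.1 0 0 0 50; -1.7 0 0.1 0 0 0 50; -2.0 0 0.1 0 0 0 50; -2.3 0 0.1 0 0 0 50; -2.6 0 0.1 0 0 0 50; -3.0 0 0.1 0 0 0 50; -3.4 0 0.1 0 0 0 50; -3.8 0 0.1 0 0 0 50; -4.3 0 0.1 0 0 0 50; -4.8 0 0.1 0 0 0 50; -5.3 0 0.1 0 0 0 50; -5.8 0 0.1 0 0 0 50; -6.2 0 0.1 0 0 0 50; -6.5 0 0.1 0 0 0 50; -6.6 0 0.1 0 0 0 50"

```text
time_s: 4.97
tcp_pos: [0.5745, 0.2007, 0.0043]
tool_rot: [0.732, 0.681, -0.0, 0.0]
wrist_force: [0.2, 1.1, -0.0]
grip_width: 0.043
finger_force: 0.6
```

```bash
cat > f.py <<'E'
from h import *
a=vision.capture('top'); M=vision.camera_model('top')
import sys
hsv=cv2.cvtColor(a,cv2.COLOR_RGB2HSV); h,s,v=[hsv[...,i].astype(int) for i in range(3)]
save(a,sys.argv[1],(170,190,430,370),3)
print(telemetry.sense()['tcp_pos'])
for c in ['top','side']:
    if c=='side': vision.capture('side')
    print([(np.round(x['at'],4).tolist(),round(x['conf'],2)) for x in spotter.mark_of('filter',c)[:5]])
E
python3 f.py c2
```

```text
[0.57441727 0.2007494  0.00428653]
[([0.445, 0.2295, 0.001], 0.97), ([0.3906, 0.1144, 0.0034], 0.95), ([0.5739, 0.147, 0.0022], 0.7), ([0.6921, 0.3527, 0.0013], 0.67)]
[([0.4424, 0.2304, -0.0004], 0.98), ([0.5721, 0.1427, -0.0023], 0.82), ([0.3888, 0.115, -0.0021], 0.71), ([0.4882, -0.1776, 0.0248], 0.7), ([0.6901, 0.3552, -0.0003], 0.55)]
```

View pics/c2.png

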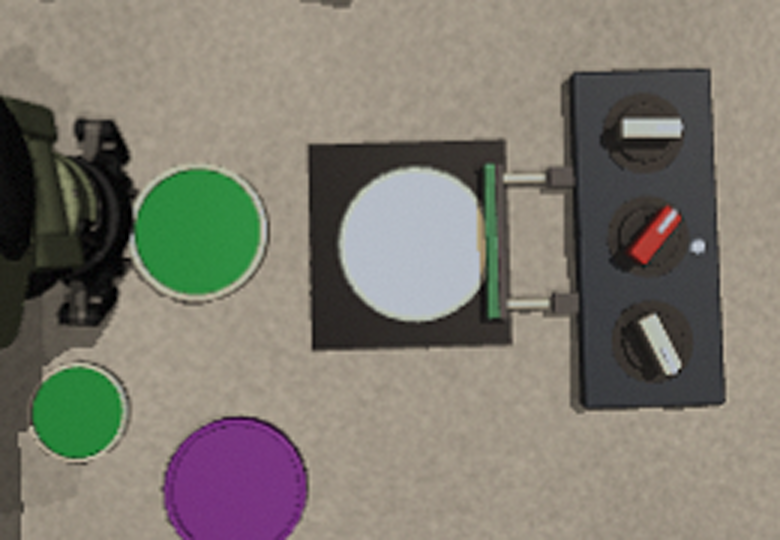

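The fingers carry the filter at about 1 N; its centre is near crop pixel (198,232), about 56 mm ahead of the TCP as planned. Now most of the push.

>>> move_arm --deltas "-0.2 0 0 0 0 0 50; -0.5 0 0 0 0 0 50; -1 0 0 0 0 0 50; -1.6 0 0 0 0 0 50; -2.3 0 0 0 0 0 50; -3.0 0 0 0 0 0 50; -3.7 0 0 0 0 0 50; -4.4 0 0 0 0 0 50; -5.1 -0.1 0 0 0 0 50; -5.8 -0.1 0 0 0 0 50; -6.5 -0.1 0 0 0 0 50; -7.2 -0.1 0 0 0 0 50; -7.9 -0.1 0 0 0 0 50; -8.6 -0.1 0 0 0 0 50; -9.3 -0.1 0 0 0 0 50; -10 -0.1 0 0 0 0 50; -10.7 -0.1 0 0 0 0 50; -11.3 -0.1 0 0 0 0 50; -11.7 -0.1 0 0 0 0 50; -12 -0.1 0 0 0 0 50"

```text
time_s: 6.83
tcp_pos: [0.5649, 0.0811, 0.0043]
tool_rot: [0.732, 0.681, 0.0, -0.0]
wrist_force: [-0.1, 0.1, 0.6]
grip_width: 0.0427
finger_force: 0.3
```

```bash
python3 f.py c3
```

```text
[0.56486102 0.08073608 0.00428797]
[([0.69, 0.3525, 0.0007], 0.93), ([0.5635, 0.0266, 0.0014], 0.91), ([0.3879, 0.1169, 0.0023], 0.76)]
[([0.3865, 0.114, 0.0002], 0.96), ([0.6884, 0.3551, -0.0023], 0.87), ([0.5659, 0.0242, -0.0048], 0.82), ([0.4415, 0.2274, -0.0033], 0.65), ([0.562, -0.0576, 0.0131], 0.63)]
```

View pics/c3.png

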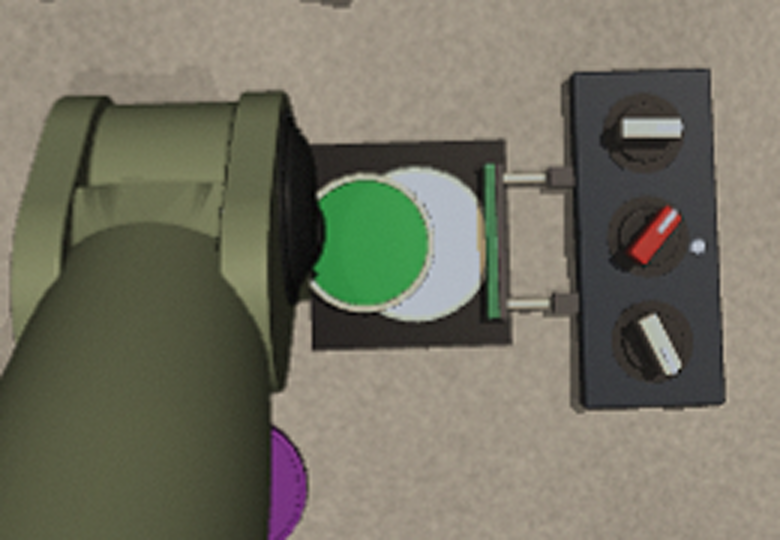

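>>> move_arm --deltas "-0.2 0 0 0 0 0 50; -0.5 0 0 0 0 0 50; -0.8 0 0 0 0 0 50; -1.1 0 0 0 0 0 50; -1.4 0 0 0 0 0 50; -1.7 0 0 0 0 0 50; -2.0 0 0 0 0 0 50; -2.3 0 0 0 0 0 50; -2.6 0 0 0 0 0 50; -2.8 0 0 0 0 0 50; -3.0 0 0 0 0 0 50; -3.2 0 0 0 0 0 50; -3.3 0 0 0 0 0 50; -3.4 0 0 0 0 0 50; -3.5 0 0 0 0 0 50; -3.6 0 0 0 0 0 50; -3.7 0 0 0 0 0 50; -3.8 0 0 0 0 0 50; -3.8 0 0 0 0 0 50; -3.8 0 0 0 0 0 50"

```text
time_s: 8.7
tcp_pos: [0.5622, 0.0437, 0.0043]
tool_rot: [0.732, 0.681, -0.0, 0.0]
wrist_force: [0.2, 0.1, 0.4]
grip_width: 0.0428
finger_force: 0.2
```

```bash
python3 f.py c4; python3 - <<'E'
from h import *
vision.capture('side');print([(x['at'],x['conf']) for x in spotter.mark_of('stop_face','side')])
vision.capture('top');print([(x['at'],x['conf']) for x in spotter.mark_of('stop_face','top')])
E
```

```text
[0.56218473 0.04368213 0.00427537]
[([0.4432, 0.2326, 0.0009], 0.91), ([0.5598, -0.0119, 0.0014], 0.89), ([0.6897, 0.352, 0.0024], 0.8), ([0.5563, 0.356, 0.0017], 0.56)]
[([0.5595, -0.014, -0.0004], 0.89), ([0.3877, 0.1174, -0.0034], 0.81), ([0.6925, 0.3556, -0.0016], 0.75), ([0.4423, 0.2291, -0.0029], 0.65)]
[([0.5604, -0.0596, 0.0144], 0.91)]
[([0.5637, -0.0584, 0.0117], 0.56)]
```

View pics/c4.png

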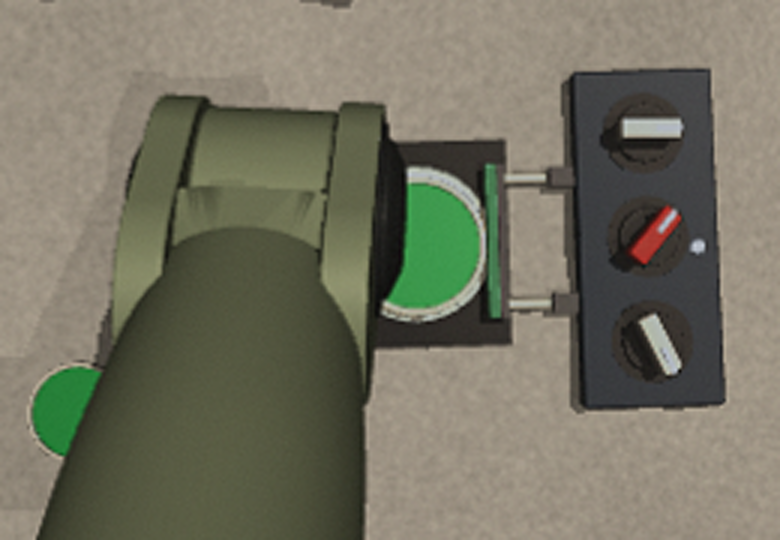

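The stop hasn't moved yet (its edge is still at crop x≈486), and the filter is just touching. I'll go on gently in 0.7–1 mm steps.

>>> move_arm --deltas "-0.1 0 0 0 0 0 50; -0.2 0 0 0 0 0 50; -0.3 0 0 0 0 0 50; -0.4 0 0 0 0 0 50; -0.5 0 0 0 0 0 50; -0.5 0 0 0 0 0 50; -0.5 0 0 0 0 0 50"

```text
time_s: 9.68
tcp_pos: [0.5619, 0.0388, 0.0043]
tool_rot: [0.732, 0.681, 0.0, -0.0]
wrist_force: [0.1, 1.9, -0.3]
grip_width: 0.0424
finger_force: 0.8
```

```bash
cat > s.py <<'E'
from h import *
def edge(a):
    # sub-pixel column of dark->green stop edge on rows just inside ends, away from the filter, via green excess
    g=a[...,1].astype(float)-a[...,0]; out=[]
    for r0 in (247,248,249,250,291,292,293):
        row=np.clip(g[r0,320:350],0,None); row[row<15]=0; out.append(np.round((row*np.arange(320,350)).sum()/max(row.sum(),1),2))
    return out
old=cv2.imread('pics/top.png')[...,::-1]; new=vision.capture('top')
print(edge(old)); print(edge(new)); s=telemetry.sense(); print(s['tcp_pos'],s['wrist_force'])
E
python3 s.py
```

```text
[np.float64(332.77), np.float64(332.75), np.float64(332.75), np.float64(332.75), np.float64(333.74), np.float64(333.74), np.float64(333.99)]
[np.float64(335.08), np.float64(335.45), np.float64(335.56), np.float64(335.52), np.float64(336.74), np.float64(336.74), np.float64(336.72)]
[0.56186914 0.03879384 0.00429317] [0.66319364 1.21949189 0.22979674]
```

The stop has moved back about 2.8 px, roughly 5 mm, at about 1–2 N, so step 1 is met. I'll back off along the push line, lift, and go over to look at the knob.

>>> move_arm --deltas "0.1 0 0 0 0 0 50; 0.3 0 0 0 0 0 50; 0.5 0 0 0 0 0 50; 0.8 0 0 0 0 0 50; 1.6 0 0 0 0 0 50; 3 0 0 0 0 0 50; 3 0 0 0 0 0 50; 3 0 -4 0 0 0 50; 3 0 -8 0 0 0 50; 3 0 -12 0 0 0 50; 3 0 -16 0 0 0 50; -1 0 -16.6 0 0 0 50; -5 0.3 -16.6 0 0 0 50; -9 0.7 -16.6 0 0 0 45; -13 1.1 -16.6 0 0 0 45; -17 1.4 -16.6 0 0 0 45; -21 1.8 -16.6 0 0 0 45; -25 2 -16.6 0 0 0 45; -29 2.1 -16.6 0 0 0 45; -29 2.1 -16.6 0 0 0 45"

```text
time_s: 11.4
tcp_pos: [0.5621, -0.2589, 0.1702]
tool_rot: [0.734, 0.679, -0.001, 0.002]
wrist_force: [-0.5, -0.2, 0.9]
grip_width: 0.0381
finger_force: 0.0
```

```bash
python3 - <<'E'
from h import *
a=vision.capture('wrist'); save(a,'wrist2'); M=vision.camera_model('wrist')
for t in ['filter','window','stop_face','mark','dimmer_grip','dial_far','dial_near']:
    o=spotter.mark_of(t,'wrist')
    print(t,[(np.round(x['at'],4).tolist(),round(x['conf'],2),np.round(w2px('wrist',x['at'],M)[0]).tolist()) for x in o[:2]])
b=vision.capture('top'); save(b,'top2')
for t in ['filter','dimmer_grip','mark']: print(t,[(np.round(x['at'],4).tolist(),round(x['conf'],2)) for x in spotter.mark_of(t,'top')[:4]])
print(telemetry.sense()['tcp_pos'])
E
```

```text
filter []
window []
stop_face []
mark [([0.5568, -0.2153, 0.0271], 0.88, [316.0, 173.0])]
dimmer_grip [([0.5663, -0.1755, 0.0531], 0.63, [325.0, 112.0])]
dial_far [([0.6374, -0.1749, 0.0242], 0.85, [430.0, 104.0])]
dial_near [([0.4894, -0.1785, 0.0292], 0.83, [213.0, 127.0])]
filter [([0.3893, 0.1135, 0.0038], 0.78), ([0.5618, 0.3521, 0.0003], 0.76), ([0.6922, 0.3536, 0.0008], 0.64), ([0.5603, -0.0107, 0.0012], 0.63)]
dimmer_grip [([0.5637, -0.1768, 0.0499], 0.85)]
mark [([0.5528, -0.2136, 0.026], 0.73)]
[ 0.56231892 -0.25127716  0.17039996]
```

View pics/wrist2.png

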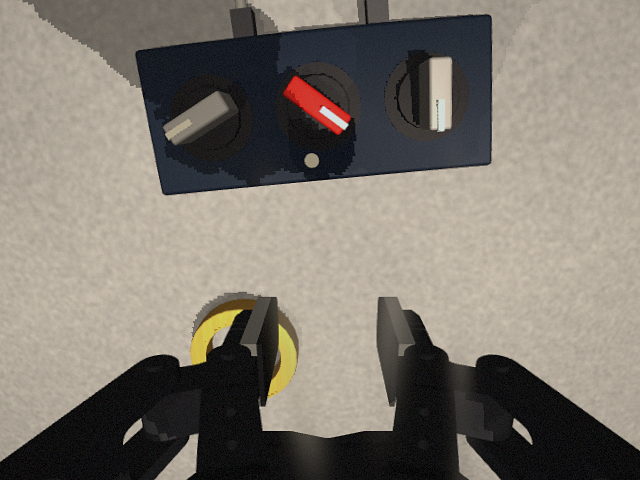

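The wrist view shows the red knob at about (318,105) with its pointer end at (340,122), the white dot at (312,160), and the grey knobs at (205,115) and (435,95). The arm was still settling, so I'll repeat the measurement at rest.

```bash
cat > k.py <<'E'
from h import *
def knob(cam='wrist'):
    M=vision.camera_model(cam); a=vision.capture(cam)
    hsv=cv2.cvtColor(a,cv2.COLOR_RGB2HSV); h,s,v=[hsv[...,i].astype(int) for i in range(3)]
    red=((h<8)|(h>172))&(s>170)&(v>170)
    pp=[np.round(x['at'],4) for x in spotter.mark_of('dimmer_grip',cam)[:1]]
    mm=[np.round(x['at'],4) for x in spotter.mark_of('mark',cam)[:1]]
    n,l,st,c=cv2.connectedComponentsWithStats(red.astype(np.uint8)); i=1+np.argmax(st[1:,4])
    k=cv2.convexHull(np.argwhere(l==i)[:,::-1].astype(np.int32))[:,0]
    w=np.array([px2w(cam,u,vv,.061,M)[:2] for u,vv in k],np.float32)
    print('net grip',pp,'mark',mm); print('red top',c[i],st[i,4],cv2.minAreaRect(w))
    return a,M
E
python3 - <<'E'
from k import *
a,M=knob()
g=a.astype(int); m=(g.min(2)>110); m[:140]=0;m[185:]=0;m[:,:290]=0;m[:,335:]=0
n,l,st,c=cv2.connectedComponentsWithStats(m.astype(np.uint8)); print(st,c)
for i in range(1,n): print(c[i],px2w('wrist',*c[i],.0255,M))
save(a,'wrist3',(260,50,380,200),4)
s=telemetry.sense();print(s['tcp_pos'])
E
```

```text
net grip [array([ 0.5606, -0.1736,  0.0518])] mark [array([ 0.5524, -0.2145,  0.027 ])]
red top [316.22916667 115.87934028] 1152 ((0.5619509816169739, -0.17537365853786469), (0.012895487248897552, 0.040310703217983246), 49.870357513427734)
[[     0      0    640    480 307048]
 [   306    165     14     14    152]] [[319.50342292 239.53355501]
 [312.58552632 171.71710526]]
[312.58552632 171.71710526] [ 0.55424416 -0.21046225  0.0255    ]
[ 0.56220334 -0.25176956  0.17032984]
```

View pics/wrist3.png

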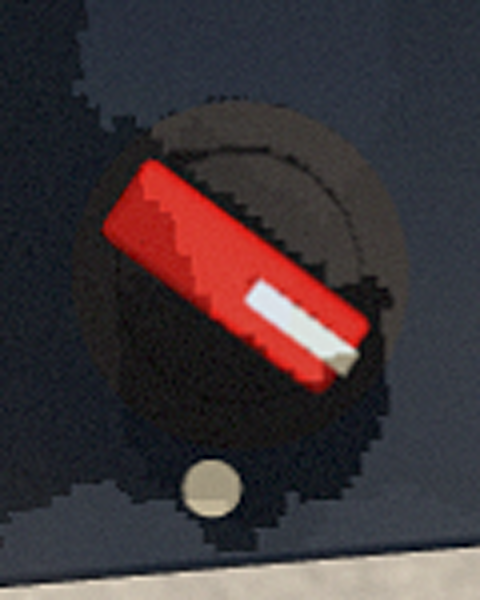

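The knob is at (0.562, -0.1754) with the bar at -40.1°. The dot lies at -102.5°, so the clockwise turn needed is about 62.4°. Next I'll move above the knob.

```bash
python3 -c "
from h import *
delta([.562,-.1754,.10],139.9)"
```

```text
cm [ 7.62 -0.56  7.03] deg [  0.     0.   -53.96] t 12.15
```

>>> move_arm --deltas "4 -0.3 0 0 0 -7 45; 7.6 -0.6 0 0 0 -14 45; 7.6 -0.6 1 0 0 -21 45; 7.6 -0.6 3 0 0 -28 45; 7.6 -0.6 5 0 0 -35 45; 7.6 -0.6 6.5 0 0 -42 45; 7.6 -0.6 7 0 0 -49 45; 7.6 -0.6 7 0 0 -54 45; 7.6 -0.6 7 0 0 -54 45; 7.6 -0.6 7 0 0 -54 45; 7.6 -0.6 7 0 0 -54 45; 7.6 -0.6 7 0 0 -54 45"

```text
time_s: 13.15
tcp_pos: [0.5619, -0.1759, 0.1007]
tool_rot: [0.343, 0.939, -0.0, 0.0]
wrist_force: [-0.0, 0.3, 0.9]
grip_width: 0.0381
finger_force: 0.0
```

```bash
python3 - <<'E'
from k import *
a,M=knob(); save(a,'wrist4')
delta([.562,-.1754,.036],139.9); print(telemetry.sense()['tcp_pos'])
E
```

```text
net grip [array([ 0.5667, -0.1764,  0.0509])] mark [array([ 0.5561, -0.2117,  0.0279])]
red top [327.54495913 274.79237057] 1835 ((0.5609481930732727, -0.17473027110099792), (0.013353243470191956, 0.04035284370183945), 50.237571716308594)
cm [0.01 0.05 6.46] deg [ 0.01  0.03 -0.02] t 13.3
[ 0.56172233 -0.17582822  0.10057694]
```

View pics/wrist4.png

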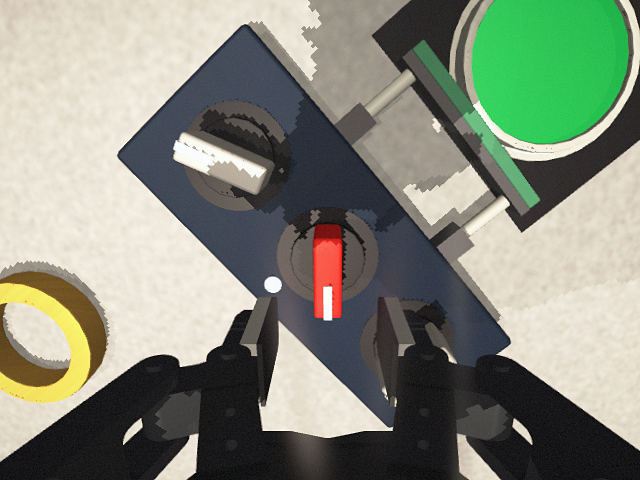

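The bar is centred and aligned between the pads at (328,272), and the grey knobs are clear. Descend and grip.

>>> move_arm --deltas "0 0 2 0 0 0 45; 0 0 4 0 0 0 45; 0 0 5.5 0 0 0 45; 0 0 6.2 0 0 0 45; 0 0 6.4 0 0 0 45; 0 0 6.4 0 0 0 45; 0 0 6.4 0 0 0 30; 0 0 6.4 0 0 0 22; 0 0 6.4 0 0 0 18; 0 0 6.4 0 0 0 10; 0 0 6.4 0 0 0 5; 0 0 6.4 0 0 0 5; 0 0 6.4 0 0 0 5"

```text
time_s: 14.38
tcp_pos: [0.5622, -0.1761, 0.0374]
tool_rot: [0.343, 0.939, -0.0, 0.001]
wrist_force: [-0.6, 0.1, 5.2]
grip_width: 0.0125
finger_force: 59.4
```

>>> move_arm --deltas "0 0 0 0 0 3 5; 0 0 0 0 0 8 5; 0 0 0 0 0 13 5; 0 0 0 0 0 18 5; 0 0 0 0 0 23 5; 0 0 0 0 0 28 5; 0 0 0 0 0 31 5; 0 0 0 0 0 31 5"

```text
time_s: 15.05
tcp_pos: [0.5624, -0.176, 0.0374]
tool_rot: [0.582, 0.813, 0.0, 0.001]
wrist_force: [-0.2, -0.6, 6.0]
grip_width: 0.0128
finger_force: 59.5
```

>>> move_arm --deltas "0 0 0 0 0 5 5; 0 0 0 0 0 10 5; 0 0 0 0 0 15 5; 0 0 0 0 0 20 5; 0 0 0 0 0 25 5; 0 0 0 0 0 29 5; 0 0 0 0 0 32 5; 0 0 0 0 0 32 5; 0 0 0 0 0 32 5; 0 0 0 0 0 32 15; 0 0 0 0 0 32 20; 0 0 0 0 0 32 30; 0 0 0 0 0 32 40; 0 0 0 0 0 32 40; 0 0 -3 0 0 32 40; 0 0 -6 0 0 32 40; 0 0 -9 0 0 32 40; 0 0 -12 0 0 32 40; 0 0 -12 0 0 32 40; 0 0 -12 0 0 32 40"

```text
time_s: 16.72
tcp_pos: [0.5629, -0.1763, 0.1582]
tool_rot: [0.783, 0.622, 0.001, 0.002]
wrist_force: [-0.4, 0.2, 0.2]
grip_width: 0.0342
finger_force: 0.0
```

```bash
python3 - <<'E'
from k import *
s=telemetry.sense(); print(s['tcp_pos'],s['tool_rot'],s['grip_width'],s['wrist_force'])
a,M=knob(); save(a,'wrist5')
E
```

```text
[ 0.56293402 -0.17634005  0.15823314] [0.78304507 0.62196139 0.00094563 0.00188497] 0.034216186161621906 [-0.4031728   0.1855083   0.18251699]
net grip [array([ 0.5628, -0.1766,  0.0514])] mark [array([ 0.5547, -0.2184,  0.0275])]
red top [325.88711111 239.75466667] 1125 ((0.5618318915367126, -0.17462000250816345), (0.04001917317509651, 0.013020404614508152), 77.31230926513672)
```

View pics/wrist5.png

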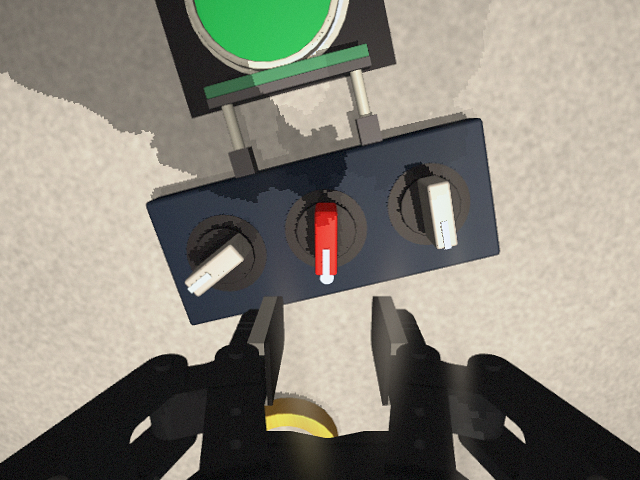

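The pointer (bar at -102.7°) lines up with the dot at (327,278), which is at -102.5°. The filter lies against the stop, measured at (0.560, -0.011), about 2 mm from the window centre at (0.560, -0.009). The arm is clear of everything, so I'm handing in.

```bash
python3 -c "
from h import *
print(r.sign_off())"
```

```text
the job is handed in; nothing more can be done
None
```

I've handed the job in, but no verdict came back: by my camera measurements the large green filter lies about 2 mm from the window's centre after nudging the stop back about 5 mm, the red knob's pointer is within about 0.2° of the white dot, and I saw no contact with anything else.

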